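# Square a stepped bar in the corner jig, then hold it up level

## Robot

A 7-joint arm with a two-finger parallel gripper is mounted at the origin on a cart in front of the work surface, level with it; the furniture and walls round the work are solid. World frame = base frame: x ahead of the robot, y to its left, z up, the work surface at z = 0. Lengths are in m, angles in rad, forces in N, time in s.
With the tool pointing down it reaches from about 0.35 to 0.9 m from the base axis. Payload 19.9 kg.
Tool frame: the origin (TCP) lies at the very end of the fingers, on their centre line; the grasp point (between the pads) lies 19 mm behind it; z points along the fingers, x is the direction in which the jaws open and shut, and the axes are right-handed (so a half turn about z gives the same grasp; the last joint's range is limited). The gripper opens to 85 mm and grips with 20 to 120 N. Pads are 22 mm wide; open, the fingers measure 114 mm over their backs; the gripper's body (76 mm by 85 mm) begins 54 mm behind the grasp point. The pads swing forward as they close: fully open they stand 13 mm farther back than shut.
Start: joints at [1.149, 0.417, -0.01, 1.614, 0.005, 1.111, -0.053], TCP at [0.232, -0.58, 0.231] pointing down, gripper open.
Joint ranges: [-2.81, 2.81], [-0.39, 2.02], [-1.27, 1.25], [0.06, 2.57], [-1.19, 4.33], [0.19, 2], [-2.82, 2.82]. Speed limits (rad/s): [1.89, 1.89, 2.39, 2.39, 3.01, 3.01, 3.01].

## Interface

Orientations are given as a 3x3 rotation matrix whose columns are the frame's x, y, z axes.
In Python, from workcell import * gives the robot as it stands.
- The arm moves only by the tool move_arm, never from a script. Its argument "series" is a list of rows, each an object of numbers: "dx", "dy", "dz": the shift along the tool's x, y, z scaled (see below); "spin": the turn about the tool's z scaled (see below); "hand": the opening, from 0 (shut) to 1 (fully open). A call has 1 to 8 rows; each row shifts and turns the commanded pose from where the row before left it, along the tool's axes as they then stand; what a row does not reach is not made up. The controller multiplies each number of a shift by 25 cm and each number of a turn by 0.08 rad. A row lasts 1/12 s, in which the tool goes at most 41.7 mm and 7.16 degrees, less where a joint would pass 70% of its speed; a pose out of reach is approached as far as the arm can. A call with a number of a shift or a turn outside -1 to 1 is refused whole. A call with a gripper value outside its range is refused whole. The fingers move at their own pace and stop on an object; the grip force is fixed at half the most. Time passes only in rows, so rows that do not move let the fingers close. It gives the time, the measured TCP pose, the force and the opening at its end, in the units of the state.
- get_obs(): the state, without advancing time (a new reading comes with each control period).
- camera(name): name is "scene" or "side" or "wrist"; returns a dict with "image" (420x560x3 uint8, blue, green, red), "fx", "fy", "cx", "cy" (pixels), "eye" and "orientation" of the camera in the world. Camera axes: x right, y down, z forward; pixel columns grow to the right and rows downward; lengths in m; the calibration is good to about 2 mm. The wrist camera is an equidistant fisheye: a pixel r from the principal point sees the ray r / f radians off the axis. A picture is of the moment at which its call begins. There is no depth.
- hand_in(): hands the job in, once; it reports no verdict.
The state is a dict: "clock": time; "q": joint angles; "dq": joint speeds; "tau": joint torques, N m; "eef_pos": TCP position; "eef_rot": TCP orientation; "contact_force": force on the tool from outside, world axes, zero at the start; "wrist_torque": the same for the moment, N m; "gripper_width": finger opening in m.
Only numpy, scipy, OpenCV 4.12 (cv2) and the standard library are available. Lean on these libraries where they do the work, as an engineer would, in place of code of your own. Each camera call takes 0.05 s, during which the arm holds its last target. There are 200 camera calls.

## Task

On the black jig plate lies a metal bar with a raised block at one end. Push it snugly home against the jig's stops, its long side flat on both pieces of the back rail and its plain end on the end stop; then grip it across its width, lift it straight up until it is about ten centimetres above the plate and hold it there, level, still and square to the jig, so that its underside can be looked at. Leave the other things on the bench alone, and finish while still holding the bar in the air.

Things in the scene. Friction and masses are not known exactly. Their poses are not given: they have to be found in the camera images.
- step_bar: Aluminium bar 32 mm wide (its x), 120 mm long (y), 20 mm thick, with a raised block 34 mm long, full width, 10 mm higher, at its -y end. 0.17-0.34 kg. Origin: centre of underside; centre of mass 7 mm from it towards the block. Starts on the plate 20-40 mm short of the back rail and 15-35 mm short of the end stop, within 0.3 rad of square, block end away from the end stop.
- jig: Black plate fixed to the bench, 150 (x) x 240 (y) x 12 mm; +x away from the robot (within 0.35 rad). Origin: centre of underside. Steel stops 12 mm wide, 14 mm high above the plate: back rail facing -x at x=40 mm in two pieces, y=-59 to -13 and y=61 to 85 mm (the gap takes a finger); end stop facing -y at y=85 mm, x=-38 to 34 mm.
- seat (a point): Point on the plate's upper face, 24 mm in x and 25 mm in y from the jig's origin (12 mm above its underside), axes as the jig's: where the bar's origin lies when the bar is home against all stops, its axes parallel to the jig's.
- plain_bar: Bystander: shorter flat aluminium bar without a block, 32 x 80 x 20 mm, on the bench past the end-stop side of the jig (to the left). Origin: centre of the underside. Not to be moved.
- heat_sink: Bystander: black finned heat sink, 45 x 45 x 22 mm, on the bench on the other side of the jig (to the right). Origin: centre of the underside. Not to be moved.
- usb_dongle: Bystander: dark grey adapter, 68 x 30 x 12 mm, lying on the bench behind the jig. Origin: centre of the underside. Not to be moved.

How it is judged:
On the way:
1. the bar lies flat on the plate, home against the back rail and the end stop (x of step_bar in the frame of seat between -0.0025 and 0.0025 m and y of step_bar in the frame of seat between -0.0025 and 0.0025 m and z of step_bar in the frame of seat below 0.002 m and angle between the y axis of step_bar and the y axis of jig, either way round below 0.035 rad), for 0.3 s.
At the end, for the whole second after the job is handed in: After seating (2.5 mm, 0.035 rad, flat, 0.3 s) the bar is held by the fingers alone, underside 70 to 140 mm above the plate, within 25 mm of above the seat, tilt under 0.08 rad, within 0.1 rad of square to the jig, still (under 0.02 m/s, 0.1 rad/s) (z of step_bar in the frame of seat between 0.07 and 0.14 m and horizontal distance between step_bar and seat below 0.025 m and angle between step_bar's own z axis and vertical below 0.08 rad and angle between the y axis of step_bar and the y axis of jig, either way round below 0.1 rad and linear speed of step_bar below 0.02 m/s and angular speed of step_bar below 0.1 rad/s and contact force between step_bar and the fingers above 1 N and contact force between step_bar and jig below 0.1 N); the arm keeps its last pose, push and grip.
It fails at once if the bar is tipped by more than 0.35 rad (angle between step_bar's own z axis and vertical above 0.35 rad).
It fails at once if the plain bar, the heat sink or the adapter is moved by more than 15 mm (distance of any of plain_bar, heat_sink, usb_dongle from where it was at the start of the episode above 0.015 m).
It also fails if it takes over 67 s, if anything falls off the work surface, if the arm or the gripper's body presses on something with over 40 N, if the wrist force passes 120 N, or if a joint passes its speed limit or range.

## Working session

There is one attempt and no reset: what is moved stays moved. The work goes in short steps, Python scripts to look and compute and a tool call to move; the robot and the scene stay as the last step left them, time stands still between calls to the robot, and variables do not carry over. Pictures are saved under pics/ and viewed, about 8 in all and at most 12, crops included, and the job is handed in when it is done.

Besides the shell and the picture viewer there is one more tool, called after "Request:" by a JSON object that holds its "fn" and its "kwargs". move_arm: Moves the arm, as the interface text tells. Shifts and turns lie within -1 to 1; 1 stands for 25 cm of shift or 0.08 rad of turn. Its arguments: {"type":"object","properties":{"series":{"type":"array"}},"required":["series"]}

```bash
mkdir -p pics
python3 - <<'E'
from workcell import *
import cv2,numpy as np
o=get_obs();print({k:np.round(v,3).tolist() for k,v in o.items()})
for n in ["scene","side","wrist"]:
    c=camera(n);cv2.imwrite(f"pics/{n}0.png",c["image"])
    print(n,c["fx"],c["fy"],c["cx"],c["cy"],np.round(c["eye"],3),np.round(c["orientation"],3).tolist())
E
```

```text
{'clock': 0.0, 'q': [1.149, 0.418, -0.01, 1.614, 0.005, 1.111, -0.053], 'dq': [0.002, 0.001, 0.0, 0.0, -0.002, 0.001, -0.001], 'tau': [0.001, -86.445, 0.679, -43.49, 0.019, 0.007, -0.0], 'eef_pos': [0.232, -0.58, 0.231], 'eef_rot': [[0.371, -0.929, -0.001], [-0.929, -0.371, 0.001], [-0.001, 0.0, -1.0]], 'contact_force': [-0.245, 0.396, 0.225], 'wrist_torque': [-0.06, 0.03, 0.001], 'gripper_width': 0.085}
scene 505.9144593832844 505.9144593832844 281.6981330238543 213.94266915112968 [0.165 0.596 0.724] [[-0.799, -0.412, 0.437], [-0.6, 0.574, -0.557], [-0.021, -0.708, -0.706]]
side 478.3750266564486 478.3750266564486 276.8039517734447 211.01059600652732 [0.165 0.75  0.592] [[-0.856, -0.275, 0.437], [-0.516, 0.456, -0.725], [-0.0, -0.846, -0.533]]
wrist 325.19226210127806 325.19226210127806 272.08939687250466 213.13274059060575 [ 0.294 -0.555  0.374] [[0.371, -0.895, -0.247], [-0.929, -0.358, -0.098], [-0.001, 0.265, -0.964]]
```

View pics/scene0.png

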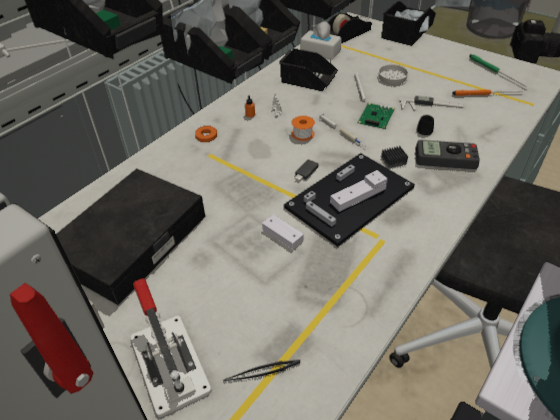

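View pics/side0.png

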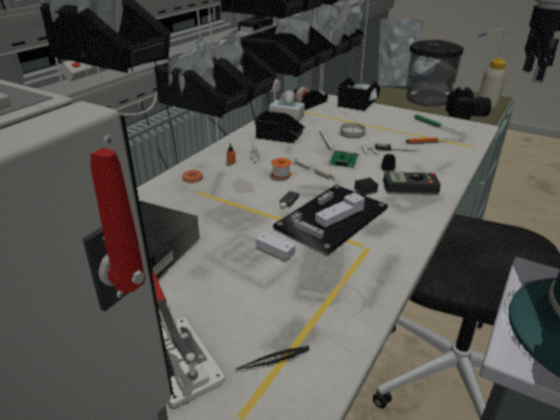

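The scene view shows the plate with corners near (285,207), (361,155), (413,186) and (337,241). The bar runs from (335,203) to (385,180) with its block at the right end, the plain bar is at (282,232), the adapter at (306,170) and the heat sink at (395,156). The side view agrees.

```bash
cat > h.py <<'E'
import cv2,numpy as np
from workcell import *
def rays(c,px):
    px=np.asarray(px,float).reshape(-1,2)
    d=np.c_[(px[:,0]-c["cx"])/c["fx"],(px[:,1]-c["cy"])/c["fy"]]
    if c.get("fish"):
        r=np.linalg.norm(d,axis=1)+1e-9
        v=np.c_[d/r[:,None]*np.sin(r)[:,None],np.cos(r)]
    else: v=np.c_[d,np.ones(len(d))]
    return v@np.asarray(c["orientation"]).T
def onz(c,px,z):
    v=rays(c,px);e=np.asarray(c["eye"]);return (e+v*((z-e[2])/v[:,2])[:,None])[:,:2]
def cam(n):
    c=dict(camera(n));c["fish"]=n=="wrist";return c
def proj(c,P):
    v=(np.asarray(P,float).reshape(-1,3)-c["eye"])@np.asarray(c["orientation"])
    if c["fish"]:
        r=np.linalg.norm(v[:,:2],axis=1)+1e-12;th=np.arctan2(r,v[:,2]);uv=v[:,:2]/r[:,None]*th[:,None]
    else: uv=v[:,:2]/v[:,2:]
    return uv*[c["fx"],c["fy"]]+[c["cx"],c["cy"]]
def topview(c,cx,cy,z,half=.12,mm=.5,yaw=0,W=None):
    # rectified picture of plane z: right = -y', up = +x' (yawed axes); mm = size of a pixel
    n=int(2*half*1000/mm);k=(np.arange(n)-n/2)*mm/1000
    X,Y=np.meshgrid(-k,-k,indexing="ij");co,s=np.cos(yaw),np.sin(yaw)
    P=np.c_[(cx+co*X-s*Y).ravel(),(cy+s*X+co*Y).ravel(),np.full(n*n,z)]
    m=proj(c,P).reshape(n,n,2).astype(np.float32)
    return cv2.remap(c["image"],m,None,cv2.INTER_CUBIC)
E
python3 - <<'E'
from h import *
c=cam("scene");g=cv2.cvtColor(c["image"],cv2.COLOR_BGR2GRAY)
m=np.zeros_like(g);m[145:250,275:425]=(g[145:250,275:425]<75)*255
m=cv2.morphologyEx(m,cv2.MORPH_OPEN,np.ones((3,3)))
cs=cv2.findContours(m,cv2.RETR_EXTERNAL,cv2.CHAIN_APPROX_NONE)[0]
k=max(cs,key=cv2.contourArea)
p=onz(c,k,.012);r=cv2.minAreaRect((p*1000).astype(np.float32));print("plate",r,cv2.boxPoints(r).tolist())
# bar: bright inside plate
hull=cv2.convexHull(k);hm=cv2.fillPoly(np.zeros_like(g),[hull],255);hm=cv2.erode(hm,np.ones((5,5)))
b=((g>130)&(hm>0)).astype(np.uint8)*255
for q in cv2.findContours(b,cv2.RETR_EXTERNAL,cv2.CHAIN_APPROX_NONE)[0]:
    if cv2.contourArea(q)>60:
        r=cv2.minAreaRect((onz(c,q,.035)*1000).astype(np.float32));print(cv2.contourArea(q),r)
E
```

```text
plate ((517.1060791015625, -128.947021484375), (324.4247741699219, 154.12545776367188), 80.08605194091797) [[413.26617431640625, -275.4693603515625], [565.0901489257812, -302.0049743652344], [620.9459838867188, 17.5753173828125], [469.12200927734375, 44.110931396484375]]
72.0 ((530.1018676757812, 2.0629281997680664), (10.264493942260742, 56.021461486816406), 79.92768859863281)
430.5 ((515.3243408203125, -80.93721771240234), (85.68190002441406, 33.02186965942383), 69.37232971191406)
156.5 ((499.2795715332031, -148.05633544921875), (34.673336029052734, 33.58416748046875), 68.21736145019531)
128.0 ((465.7662658691406, -191.68885803222656), (35.40034866333008, 51.563629150390625), 36.028404235839844)
61.0 ((529.564697265625, -200.25978088378906), (27.562179565429688, 37.721744537353516), 38.72113037109375)
```

Request:
{"fn": "move_arm", "kwargs": {"series": [{"dx": -0.09,"dy": -0.13,"hand": 1},{"dx": -0.09,"dy": -0.13,"hand": 1},{"dx": -0.09,"dy": -0.13,"hand": 1},{"dx": -0.09,"dy": -0.13,"hand": 1},{"dx": -0.09,"dy": -0.13,"hand": 1},{"dx": -0.09,"dy": -0.13,"hand": 1},{"dx": -0.09,"dy": -0.13,"hand": 1},{"dx": -0.09,"dy": -0.13,"hand": 1}]}}

```text
validation failed for argument at $.se...
```

Request:
{"fn": "move_arm", "kwargs": {"series": [{"spin": -1,"hand": 1},{"spin": -1,"hand": 1},{"spin": -1,"hand": 1},{"spin": -1,"hand": 1},{"spin": -1,"hand": 1},{"spin": -1,"hand": 1},{"spin": -1,"hand": 1},{"spin": -1,"hand": 1}]}}

```text
validation failed for argument at $.se...
```

Request:
{"fn": "move_arm", "kwargs": {"series": [{"spin": -1,"hand": 1},{"spin": -1,"hand": 1},{"spin": -1,"hand": 1},{"spin": -1,"hand": 1},{"spin": -0.7,"hand": 1},{"hand": 1}]}}

```text
validation failed for argument at $.se...
```

Request:
{"fn": "move_arm", "kwargs": {"series": [{"dx": -0.09,"dy": -0.13,"dz": 0,"spin": 0,"hand": 1},{"dx": -0.09,"dy": -0.13,"dz": 0,"spin": 0,"hand": 1},{"dx": -0.09,"dy": -0.13,"dz": 0,"spin": 0,"hand": 1},{"dx": -0.09,"dy": -0.13,"dz": 0,"spin": 0,"hand": 1},{"dx": -0.09,"dy": -0.13,"dz": 0,"spin": 0,"hand": 1},{"dx": -0.09,"dy": -0.13,"dz": 0,"spin": 0,"hand": 1},{"dx": -0.09,"dy": -0.13,"dz": 0,"spin": 0,"hand": 1},{"dx": -0.09,"dy": -0.13,"dz": 0,"spin": 0,"hand": 1}]}}

```text
clock: 0.87
eef_pos: [0.4071, -0.3151, 0.2314]
eef_rot: [[0.371, -0.929, 0.0], [-0.929, -0.371, -0.0], [0.0, 0.0, -1.0]]
contact_force: [1.0, 0.2, -0.7]
gripper_width: 0.0852
```

Request:
{"fn": "move_arm", "kwargs": {"series": [{"dx": 0,"dy": 0,"dz": 0,"spin": -1,"hand": 1},{"dx": 0,"dy": 0,"dz": 0,"spin": -1,"hand": 1},{"dx": 0,"dy": 0,"dz": 0,"spin": -1,"hand": 1},{"dx": 0,"dy": 0,"dz": 0,"spin": -1,"hand": 1},{"dx": 0,"dy": 0,"dz": 0,"spin": -1,"hand": 1},{"dx": 0,"dy": 0,"dz": 0,"spin": -1,"hand": 1},{"dx": 0,"dy": 0,"dz": 0,"spin": -1,"hand": 1},{"dx": 0,"dy": 0,"dz": 0,"spin": -1,"hand": 1}]}}

```text
clock: 1.53
eef_pos: [0.4063, -0.3168, 0.2312]
eef_rot: [[0.854, -0.52, -0.0], [-0.52, -0.854, 0.0], [-0.0, 0.0, -1.0]]
contact_force: [-1.2, 0.2, 0.4]
gripper_width: 0.0856
```

Request:
{"fn": "move_arm", "kwargs": {"series": [{"dx": 0,"dy": 0,"dz": 0,"spin": -1,"hand": 1},{"dx": 0,"dy": 0,"dz": 0,"spin": -1,"hand": 1},{"dx": 0,"dy": 0,"dz": 0,"spin": -1,"hand": 1},{"dx": 0,"dy": 0,"dz": 0,"spin": -1,"hand": 1},{"dx": 0,"dy": 0,"dz": 0,"spin": -0.7,"hand": 1},{"dx": 0,"dy": 0,"dz": 0,"spin": 0,"hand": 1},{"dx": 0,"dy": 0,"dz": 0,"spin": 0,"hand": 1}]}}

```text
clock: 2.12
eef_pos: [0.4063, -0.3169, 0.2312]
eef_rot: [[0.984, -0.176, -0.0], [-0.176, -0.984, 0.0], [-0.0, -0.0, -1.0]]
contact_force: [0.0, 0.1, -0.1]
gripper_width: 0.0851
```

Request:
{"fn": "move_arm", "kwargs": {"series": [{"dx": 0.043,"dy": -0.128,"dz": 0.018,"spin": 0,"hand": 1},{"dx": 0.043,"dy": -0.128,"dz": 0.018,"spin": 0,"hand": 1},{"dx": 0.043,"dy": -0.128,"dz": 0.018,"spin": 0,"hand": 1},{"dx": 0.043,"dy": -0.128,"dz": 0.018,"spin": 0,"hand": 1},{"dx": 0.043,"dy": -0.128,"dz": 0.018,"spin": 0,"hand": 1},{"dx": 0.043,"dy": -0.128,"dz": 0.018,"spin": 0,"hand": 1},{"dx": 0.043,"dy": -0.128,"dz": 0.018,"spin": 0,"hand": 1},{"dx": 0,"dy": 0,"dz": 0,"spin": 0,"hand": 1}]}}

```text
clock: 2.78
eef_pos: [0.5216, -0.103, 0.1992]
eef_rot: [[0.986, -0.17, 0.0], [-0.17, -0.986, 0.002], [-0.0, -0.002, -1.0]]
contact_force: [-0.8, -0.3, -0.1]
gripper_width: 0.0852
```

Run:
```python
from h import *
import pickle
c=cam("wrist");pickle.dump(c,open("w1.pkl","wb"));cv2.imwrite("pics/w1.png",c["image"])
print(get_obs()["eef_pos"],c["eye"])
cv2.imwrite("pics/t1.png",topview(c,.524,-.087,.012,.15,.5,-.173))
```

```text
[ 0.52050185 -0.10596952  0.19935408] [ 0.5326965  -0.03650215  0.34252187]
```

View pics/t1.png

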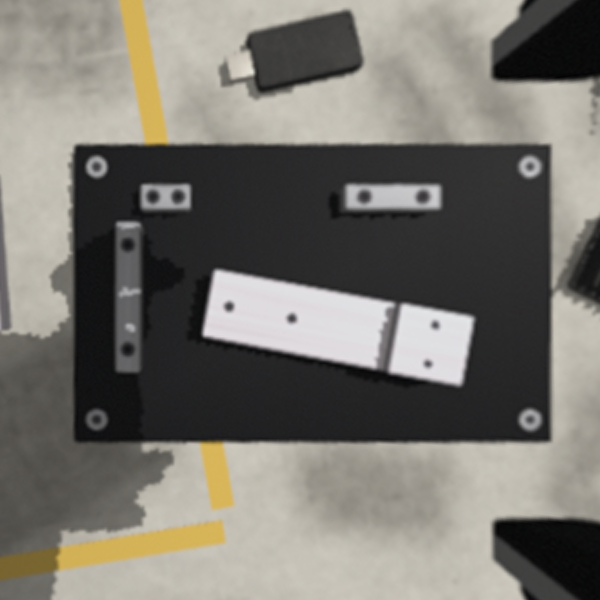

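The rectified wrist view shows the plate square at columns 75–551 and rows 145–441. The bar runs from (208,303) to (468,350), turned about 0.17 rad, with the block on the right. The rails are at (165,197) and (393,197), and the end stop is at column 128.

```bash
cat >> h.py <<'E'
def rect(p): 
    r=cv2.minAreaRect((p*1000).astype(np.float32));(x,y),(w,h),a=r
    return (x,y),(w,h),a
def world(ij,cx,cy,yaw,n,mm):
    ij=np.asarray(ij,float).reshape(-1,2);Y=-(ij[:,0]-n/2)*mm/1000;X=-(ij[:,1]-n/2)*mm/1000
    co,s=np.cos(yaw),np.sin(yaw);return np.c_[cx+co*X-s*Y,cy+s*X+co*Y]
E
python3 - <<'E'
from h import *
import pickle
c=pickle.load(open("w1.pkl","rb"))
A=(.524,-.087,-.173,600,.5)
def tv(z): return cv2.cvtColor(topview(c,A[0],A[1],z,.15,.5,A[2]),cv2.COLOR_BGR2GRAY)
g=tv(.012);m=(g<85).astype(np.uint8)*255;m[:130]=0;m[455:]=0;m[:,580:]=0;m[:,:72]=0
m=cv2.morphologyEx(m,cv2.MORPH_OPEN,np.ones((9,9)))
# plate edges: top,bottom rows and right col by line fits
cols=np.arange(220,520);top=[np.argmax(m[:,i]>0) for i in cols];bot=[599-np.argmax(m[::-1,i]>0) for i in cols]
rows=np.arange(165,300);rt=[599-np.argmax(m[j,::-1]>0) for j in rows];rt2=np.median(rt)
print("top",np.polyfit(cols,top,1),"bot",np.polyfit(cols,bot,1),"right",rt2)
t=np.polyfit(cols,top,1);b=np.polyfit(cols,bot,1);yaw=A[2]-(t[0]+b[0])/2
yc=rt2+.5-240;  # half of 240mm = 240 px
xc=(np.polyval(t,yc)+np.polyval(b,yc)+1)/2
jc=world([yc,xc],*A)[0];print("jig",jc,yaw,"height",np.polyval(b,yc)-np.polyval(t,yc)+1)
R=np.array([[np.cos(yaw),-np.sin(yaw)],[np.sin(yaw),np.cos(yaw)]]);seat=jc+R@[.024,.025];print("seat",seat)
g=tv(.032);m=(g>170).astype(np.uint8)*255;m[:235]=0;m[420:]=0;m[:,:160]=0;m[:,550:]=0
for k in cv2.findContours(m,cv2.RETR_EXTERNAL,cv2.CHAIN_APPROX_NONE)[0]:
    if cv2.contourArea(k)<2000: continue
    (p,wh,a)=cv2.minAreaRect(k);w=world(p,*A)[0];print("bar piece px",p,wh,a,"world",w,"in jig mm",R.T@(w-jc)*1000)
E
```

```text
top [6.06228958e-04 1.45149332e+02] bot [-4.64227380e-04  4.40614865e+02] right 549.0
jig [ 0.52643108 -0.0922468 ] -0.1730710007888975 height 296.1342273803042
seat [ 0.55437774 -0.07175329]
bar piece px (416.70416259765625, 341.3494567871094) (68.80647277832031, 64.743408203125) 10.713123321533203 world [ 0.49358926 -0.14092213] in jig mm [-23.9688859  -53.60378324]
bar piece px (540.4999389648438, 355.9999694824219) (16.999996185302734, 125.99998474121094) 0.0 world [ 0.47571835 -0.2006351 ] in jig mm [ -31.28974743 -115.50219137]
bar piece px (291.312744140625, 317.7144775390625) (169.52972412109375, 62.64198303222656) 10.738897323608398 world [ 0.51602268 -0.08119654] in jig mm [-12.15584775   9.09276488]
```

Request:
{"fn": "move_arm", "kwargs": {"series": [{"dx": -0.047,"dy": -0.028,"dz": 0.1,"spin": 0,"hand": 0.58},{"dx": 0,"dy": 0,"dz": 0.1,"spin": 0.8,"hand": 0.58},{"dx": 0,"dy": 0,"dz": 0.1,"spin": 0.8,"hand": 0.58},{"dx": 0,"dy": 0,"dz": 0.1,"spin": 0.76,"hand": 0.58},{"dx": 0,"dy": 0,"dz": 0.1,"spin": 0,"hand": 0.58},{"dx": 0,"dy": 0,"dz": 0,"spin": 0,"hand": 0.58},{"dx": 0,"dy": 0,"dz": 0,"spin": 0,"hand": 0.58},{"dx": 0,"dy": 0,"dz": 0,"spin": 0,"hand": 0.58}]}}

```text
clock: 3.5
eef_pos: [0.5098, -0.1008, 0.0761]
eef_rot: [[0.934, -0.356, 0.001], [-0.356, -0.934, -0.0], [0.001, -0.0, -1.0]]
contact_force: [0.0, -0.7, 0.8]
gripper_width: 0.0495
```

Run:
```python
from h import *
c=cam("wrist");cv2.imwrite("pics/w2.png",c["image"])
o=get_obs();print(o["eef_pos"],o["eef_rot"][:,0],o["gripper_width"])
print(proj(c,[.510,-.0971,.032]))
```

```text
[ 0.50999009 -0.10090188  0.07634803] [ 0.93432617 -0.35641395  0.00192307] 0.04982511251455031
[[270.91728733 233.09103404]]
```

View pics/w2.png

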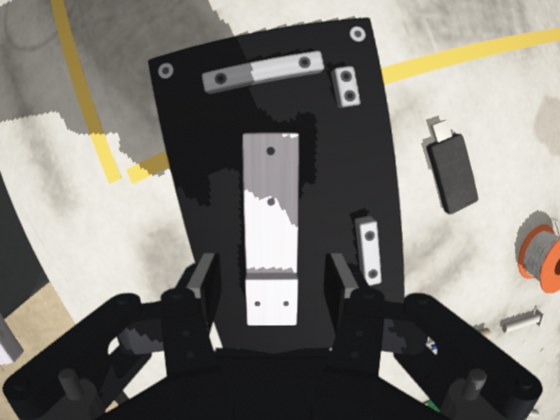

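The wrist view shows the bar at columns 243–298, centred between fingertips near columns 213 and 333, parallel to the jaws and clear of the rails.

Request:
{"fn": "move_arm", "kwargs": {"series": [{"dx": -0.006,"dy": -0.015,"dz": 0.06,"spin": 0,"hand": 0.58},{"dx": 0,"dy": 0,"dz": 0.06,"spin": 0,"hand": 0.58},{"dx": 0,"dy": 0,"dz": 0.06,"spin": 0,"hand": 0.58},{"dx": 0,"dy": 0,"dz": 0.04,"spin": 0,"hand": 0.58},{"dx": 0,"dy": 0,"dz": 0.01,"spin": 0,"hand": 0.58},{"dx": 0,"dy": 0,"dz": 0,"spin": 0,"hand": 0.58},{"dx": 0,"dy": 0,"dz": 0,"spin": 0,"hand": 0.58}]}}

```text
clock: 4.13
eef_pos: [0.5096, -0.0966, 0.0182]
eef_rot: [[0.935, -0.356, 0.001], [-0.356, -0.935, -0.0], [0.001, -0.0, -1.0]]
contact_force: [0.3, 0.5, 0.9]
gripper_width: 0.0494
```

Request:
{"fn": "move_arm", "kwargs": {"series": [{"dx": 0,"dy": 0,"dz": 0.006,"spin": 0,"hand": 0.58},{"dx": 0,"dy": 0,"dz": 0,"spin": 0,"hand": 0.3},{"dx": 0,"dy": 0,"dz": 0,"spin": 0,"hand": 0.3},{"dx": 0,"dy": 0,"dz": 0,"spin": 0,"hand": 0.3},{"dx": 0,"dy": 0,"dz": 0,"spin": 0,"hand": 0.3},{"dx": 0,"dy": 0,"dz": 0,"spin": 0,"hand": 0.3}]}}

```text
clock: 4.63
eef_pos: [0.5095, -0.0966, 0.0166]
eef_rot: [[0.935, -0.356, 0.001], [-0.356, -0.935, -0.0], [0.001, 0.0, -1.0]]
contact_force: [-2.9, -0.2, 10.2]
gripper_width: 0.0304
```

Request:
{"fn": "move_arm", "kwargs": {"series": [{"dx": 0,"dy": 0,"dz": 0,"spin": 0,"hand": 0.5},{"dx": 0,"dy": 0,"dz": -0.008,"spin": 0,"hand": 0.5},{"dx": 0,"dy": 0,"dz": 0,"spin": 0,"hand": 0.5},{"dx": 0,"dy": 0,"dz": 0,"spin": 0,"hand": 0.3},{"dx": 0,"dy": 0,"dz": 0,"spin": 0,"hand": 0.3},{"dx": 0,"dy": 0,"dz": 0,"spin": 0,"hand": 0.3},{"dx": 0,"dy": 0,"dz": 0,"spin": 0,"hand": 0.3}]}}

```text
clock: 5.22
eef_pos: [0.5093, -0.0965, 0.0182]
eef_rot: [[0.935, -0.356, 0.0], [-0.356, -0.935, -0.0], [0.0, 0.0, -1.0]]
contact_force: [-3.6, 0.6, 12.0]
gripper_width: 0.0306
```

Request:
{"fn": "move_arm", "kwargs": {"series": [{"dx": 0,"dy": 0,"dz": -0.002,"spin": -0.8,"hand": 0.3},{"dx": 0,"dy": 0,"dz": 0,"spin": -0.8,"hand": 0.3},{"dx": 0,"dy": 0,"dz": 0,"spin": -0.79,"hand": 0.3},{"dx": 0.034,"dy": -0.027,"dz": 0,"spin": 0,"hand": 0.3},{"dx": 0.034,"dy": -0.027,"dz": 0,"spin": 0,"hand": 0.3},{"dx": 0.034,"dy": -0.027,"dz": 0,"spin": 0,"hand": 0.3},{"dx": 0.034,"dy": -0.027,"dz": 0,"spin": 0,"hand": 0.3},{"dx": 0,"dy": 0,"dz": 0,"spin": 0,"hand": 0.3}]}}

```text
clock: 5.88
eef_pos: [0.5492, -0.0739, 0.0183]
eef_rot: [[0.985, -0.17, 0.001], [-0.17, -0.985, 0.001], [0.001, -0.001, -1.0]]
contact_force: [-0.1, 0.9, -1.5]
gripper_width: 0.0304
```

```bash
cat > look.py <<'E'
from h import *
import sys
c=cam("wrist");o=get_obs()
jc=np.array([.52643,-.09225]);yaw=-.1731
R=np.array([[np.cos(yaw),-np.sin(yaw)],[np.sin(yaw),np.cos(yaw)]])
print("tcp jig mm",R.T@(o["eef_pos"][:2]-jc)*1000,o["eef_pos"][2],"yaw",np.arctan2(o["eef_rot"][1,0],o["eef_rot"][0,0]),"F",o["contact_force"],o["gripper_width"])
cv2.imwrite(sys.argv[1],topview(c,*(jc+R@[.02,.04]),.030,.075,.25,yaw))
E
python3 look.py pics/t3.png
```

```text
tcp jig mm [18.63716695 21.3715909 ] 0.018266368634042435 yaw -0.17119484651112146 F [2.20693137 1.74020595 2.17410102] 0.030293954085687348
```

View pics/t3.png

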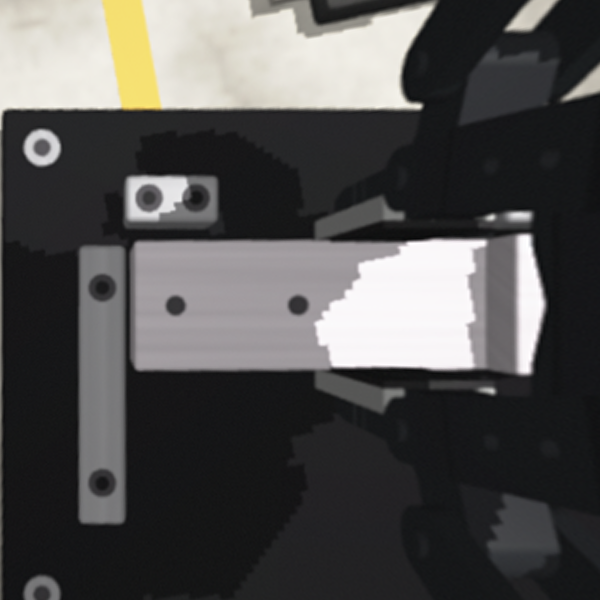

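The bar is square to the jig. Its rear edge (row 240) is 3–5 mm from the rail face (row 228), and its plain end (col 134) is about 2 mm from the end stop (col 126). The finger is in line with the gap.

Request:
{"fn": "move_arm", "kwargs": {"series": [{"dx": 0.004,"dy": 0,"dz": 0,"spin": 0,"hand": 0.3},{"dx": 0.004,"dy": 0,"dz": 0,"spin": 0,"hand": 0.3},{"dx": 0.004,"dy": 0,"dz": 0,"spin": 0,"hand": 0.3},{"dx": 0,"dy": 0,"dz": 0,"spin": 0,"hand": 0.3}]}}

```text
clock: 6.27
eef_pos: [0.5497, -0.0762, 0.0183]
eef_rot: [[0.985, -0.172, -0.001], [-0.172, -0.985, 0.0], [-0.001, 0.0, -1.0]]
contact_force: [-3.1, 3.1, 4.9]
gripper_width: 0.0304
```

Request:
{"fn": "move_arm", "kwargs": {"series": [{"dx": 0.004,"dy": 0,"dz": 0,"spin": 0,"hand": 0.3},{"dx": 0,"dy": 0,"dz": 0,"spin": 0,"hand": 0.3},{"dx": 0,"dy": 0,"dz": 0,"spin": 0,"hand": 0.3}]}}

```text
clock: 6.52
eef_pos: [0.5505, -0.0765, 0.0183]
eef_rot: [[0.985, -0.172, -0.001], [-0.172, -0.985, -0.0], [-0.001, 0.0, -1.0]]
contact_force: [-3.6, 2.5, 6.0]
gripper_width: 0.0307
```

Request:
{"fn": "move_arm", "kwargs": {"series": [{"dx": 0.002,"dy": 0,"dz": 0,"spin": 0,"hand": 0.3},{"dx": 0,"dy": 0,"dz": 0,"spin": 0,"hand": 0.3},{"dx": 0,"dy": 0,"dz": 0,"spin": 0,"hand": 0.3}]}}

```text
clock: 6.77
eef_pos: [0.5509, -0.0767, 0.0183]
eef_rot: [[0.985, -0.172, -0.001], [-0.172, -0.985, -0.0], [-0.001, 0.0, -1.0]]
contact_force: [-5.0, 2.2, 7.8]
gripper_width: 0.0305
```

Request:
{"fn": "move_arm", "kwargs": {"series": [{"dx": 0.004,"dy": 0,"dz": 0,"spin": 0,"hand": 0.3},{"dx": 0,"dy": 0,"dz": 0,"spin": 0,"hand": 0.3},{"dx": 0,"dy": 0,"dz": 0,"spin": 0,"hand": 0.3}]}}

```text
clock: 7.02
eef_pos: [0.5519, -0.0769, 0.0183]
eef_rot: [[0.985, -0.172, -0.001], [-0.172, -0.985, -0.0], [-0.001, 0.0, -1.0]]
contact_force: [-4.7, 1.9, 6.9]
gripper_width: 0.0305
```

Request:
{"fn": "move_arm", "kwargs": {"series": [{"dx": 0.004,"dy": 0,"dz": 0,"spin": 0,"hand": 0.3},{"dx": 0,"dy": 0,"dz": 0,"spin": 0,"hand": 0.3},{"dx": 0,"dy": 0,"dz": 0,"spin": 0,"hand": 0.3}]}}

```text
clock: 7.27
eef_pos: [0.5528, -0.0771, 0.0183]
eef_rot: [[0.985, -0.172, -0.001], [-0.172, -0.985, -0.0], [-0.001, 0.0, -1.0]]
contact_force: [-4.7, 1.1, 6.7]
gripper_width: 0.0304
```

Request:
{"fn": "move_arm", "kwargs": {"series": [{"dx": 0.002,"dy": 0,"dz": 0,"spin": 0,"hand": 0.3},{"dx": 0,"dy": 0,"dz": 0,"spin": 0,"hand": 0.3},{"dx": 0,"dy": 0,"dz": 0,"spin": 0,"hand": 0.3}]}}

```text
clock: 7.52
eef_pos: [0.5532, -0.0773, 0.0182]
eef_rot: [[0.985, -0.172, -0.002], [-0.172, -0.985, -0.0], [-0.001, 0.001, -1.0]]
contact_force: [-5.7, 2.2, 8.2]
gripper_width: 0.0308
```

Request:
{"fn": "move_arm", "kwargs": {"series": [{"dx": 0.004,"dy": 0,"dz": 0,"spin": 0,"hand": 0.3},{"dx": 0,"dy": 0,"dz": 0,"spin": 0,"hand": 0.3},{"dx": 0,"dy": 0,"dz": 0,"spin": 0,"hand": 0.3}]}}

```text
clock: 7.77
eef_pos: [0.5541, -0.0774, 0.0182]
eef_rot: [[0.985, -0.172, -0.002], [-0.172, -0.985, -0.0], [-0.002, 0.001, -1.0]]
contact_force: [-6.5, 2.2, 9.5]
gripper_width: 0.0306
```

Request:
{"fn": "move_arm", "kwargs": {"series": [{"dx": 0.003,"dy": 0,"dz": 0,"spin": 0,"hand": 0.3},{"dx": 0,"dy": 0,"dz": 0,"spin": 0,"hand": 0.3},{"dx": 0,"dy": 0,"dz": 0,"spin": 0,"hand": 0.3}]}}

```text
clock: 8.02
eef_pos: [0.5541, -0.0774, 0.0182]
eef_rot: [[0.985, -0.172, -0.003], [-0.172, -0.985, -0.0], [-0.003, 0.001, -1.0]]
contact_force: [-11.8, 3.5, 15.2]
gripper_width: 0.0305
```

Request:
{"fn": "move_arm", "kwargs": {"series": [{"dx": 0,"dy": -0.004,"dz": 0,"spin": 0,"hand": 0.3},{"dx": 0,"dy": -0.004,"dz": 0,"spin": 0,"hand": 0.3},{"dx": 0,"dy": -0.004,"dz": 0,"spin": 0,"hand": 0.3},{"dx": 0,"dy": -0.004,"dz": 0,"spin": 0,"hand": 0.3},{"dx": 0,"dy": 0,"dz": 0,"spin": 0,"hand": 0.3},{"dx": 0,"dy": 0,"dz": 0,"spin": 0,"hand": 0.3}]}}

```text
clock: 8.52
eef_pos: [0.5542, -0.077, 0.0182]
eef_rot: [[0.985, -0.175, -0.004], [-0.175, -0.985, -0.004], [-0.004, 0.005, -1.0]]
contact_force: [-15.8, -15.1, 18.4]
gripper_width: 0.0307
```

Request:
{"fn": "move_arm", "kwargs": {"series": [{"dx": 0,"dy": -0.004,"dz": 0,"spin": 0,"hand": 0.3},{"dx": 0,"dy": 0,"dz": 0,"spin": 0,"hand": 0.3},{"dx": 0,"dy": 0,"dz": 0,"spin": 0,"hand": 0.3}]}}

```text
clock: 8.77
eef_pos: [0.5544, -0.0762, 0.0182]
eef_rot: [[0.985, -0.175, -0.004], [-0.175, -0.985, -0.004], [-0.004, 0.005, -1.0]]
contact_force: [-15.9, -15.6, 17.5]
gripper_width: 0.0302
```

Request:
{"fn": "move_arm", "kwargs": {"series": [{"dx": 0,"dy": -0.003,"dz": 0,"spin": 0,"hand": 0.3},{"dx": 0,"dy": 0,"dz": 0,"spin": 0,"hand": 0.3},{"dx": 0,"dy": 0,"dz": 0,"spin": 0,"hand": 0.3}]}}

```text
clock: 9.02
eef_pos: [0.5545, -0.0755, 0.0182]
eef_rot: [[0.985, -0.175, -0.005], [-0.175, -0.985, -0.004], [-0.004, 0.005, -1.0]]
contact_force: [-16.2, -17.0, 18.7]
gripper_width: 0.0302
```

Request:
{"fn": "move_arm", "kwargs": {"series": [{"dx": -0.002,"dy": -0.004,"dz": 0,"spin": 0,"hand": 0.3},{"dx": 0,"dy": 0,"dz": 0,"spin": 0,"hand": 0.3},{"dx": 0,"dy": 0,"dz": 0,"spin": 0,"hand": 0.3}]}}

```text
clock: 9.27
eef_pos: [0.5548, -0.0734, 0.0183]
eef_rot: [[0.985, -0.174, -0.003], [-0.174, -0.985, -0.003], [-0.003, 0.004, -1.0]]
contact_force: [-10.9, -12.2, 14.0]
gripper_width: 0.0306
```

Request:
{"fn": "move_arm", "kwargs": {"series": [{"dx": 0,"dy": -0.004,"dz": 0,"spin": 0,"hand": 0.3},{"dx": 0,"dy": 0,"dz": 0,"spin": 0,"hand": 0.3},{"dx": 0,"dy": 0,"dz": 0,"spin": 0,"hand": 0.3}]}}

```text
clock: 9.52
eef_pos: [0.5549, -0.0729, 0.0182]
eef_rot: [[0.985, -0.175, -0.003], [-0.175, -0.985, -0.004], [-0.003, 0.004, -1.0]]
contact_force: [-12.1, -14.0, 12.9]
gripper_width: 0.0306
```

Request:
{"fn": "move_arm", "kwargs": {"series": [{"dx": 0,"dy": -0.003,"dz": 0,"spin": 0,"hand": 0.3},{"dx": 0,"dy": 0,"dz": 0,"spin": 0,"hand": 0.3},{"dx": 0,"dy": 0,"dz": 0,"spin": 0,"hand": 0.3}]}}

```text
clock: 9.77
eef_pos: [0.5549, -0.0729, 0.0182]
eef_rot: [[0.985, -0.175, -0.004], [-0.175, -0.985, -0.004], [-0.003, 0.005, -1.0]]
contact_force: [-12.5, -18.0, 16.2]
gripper_width: 0.0307
```

```bash
python3 look.py pics/t4.png
```

```text
tcp jig mm [24.73532447 23.98288942] 0.01824642929743069 yaw -0.1760898910250926 F [-12.36900389 -17.41117841  14.40546627] 0.03024141211152316
```

View pics/t4.png

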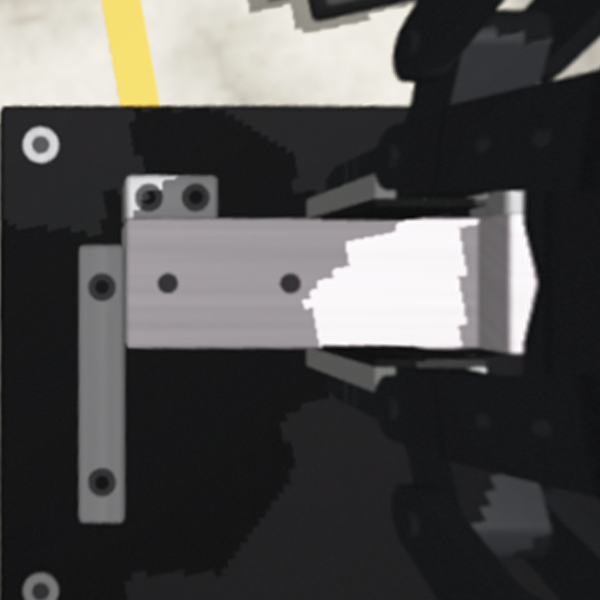

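The bar's long side (row 218) meets the rail, its plain end (col 126) meets the end stop, and its edges are parallel to the jig. I'll press a little more, hold, then relieve the pressure and lift.

Request:
{"fn": "move_arm", "kwargs": {"series": [{"dx": 0.003,"dy": -0.004,"dz": 0,"spin": 0,"hand": 0.3},{"dx": 0,"dy": 0,"dz": 0,"spin": 0,"hand": 0.3},{"dx": 0,"dy": 0,"dz": 0,"spin": 0,"hand": 0.3},{"dx": 0,"dy": 0,"dz": 0,"spin": 0,"hand": 0.3},{"dx": 0,"dy": 0,"dz": 0,"spin": 0,"hand": 0.3},{"dx": 0,"dy": 0,"dz": 0,"spin": 0,"hand": 0.3}]}}

```text
clock: 10.32
eef_pos: [0.555, -0.0729, 0.0182]
eef_rot: [[0.984, -0.176, -0.005], [-0.176, -0.984, -0.005], [-0.004, 0.006, -1.0]]
contact_force: [-18.4, -21.9, 22.1]
gripper_width: 0.0303
```

Request:
{"fn": "move_arm", "kwargs": {"series": [{"dx": 0,"dy": 0,"dz": 0,"spin": 0,"hand": 0.5},{"dx": 0,"dy": 0,"dz": 0,"spin": 0,"hand": 0.5},{"dx": 0,"dy": 0,"dz": 0,"spin": 0,"hand": 0.5},{"dx": 0,"dy": 0,"dz": 0,"spin": 0,"hand": 0.5},{"dx": 0,"dy": 0,"dz": 0,"spin": 0,"hand": 0.5}]}}

```text
clock: 10.73
eef_pos: [0.5578, -0.0677, 0.0182]
eef_rot: [[0.985, -0.172, 0.0], [-0.172, -0.985, 0.0], [-0.0, -0.0, -1.0]]
contact_force: [0.3, -0.3, 0.9]
gripper_width: 0.0425
```

```bash
python3 look.py pics/t5.png
```

```text
tcp jig mm [26.64182993 29.60428359] 0.018236292070944116 yaw -0.17235817062343672 F [ 0.82001997 -0.53222188 -0.26199129] 0.0427343504498928
```

View pics/t5.png

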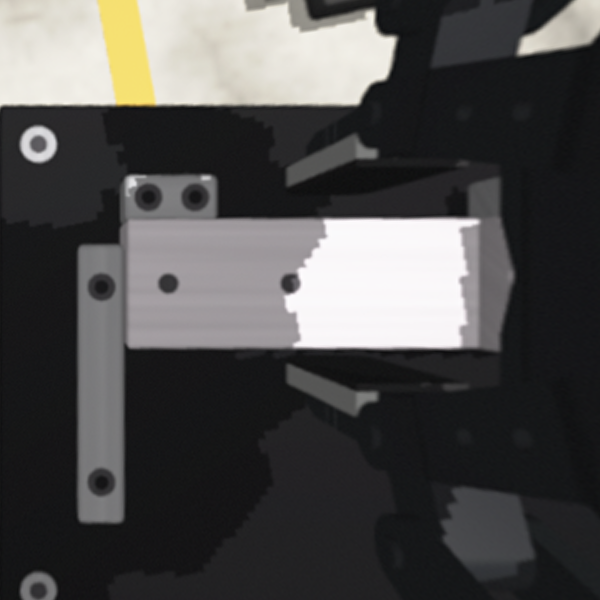

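Released, the bar stays home: long side at row 218 on the rail, end at col 126 on the stop, edges parallel. Next I recentre, grip and lift.

Request:
{"fn": "move_arm", "kwargs": {"series": [{"dx": -0.008,"dy": 0.018,"dz": 0,"spin": 0,"hand": 0.5},{"dx": 0,"dy": 0,"dz": 0,"spin": 0,"hand": 0.5},{"dx": 0,"dy": 0,"dz": 0,"spin": 0,"hand": 0.3},{"dx": 0,"dy": 0,"dz": 0,"spin": 0,"hand": 0.3},{"dx": 0,"dy": 0,"dz": 0,"spin": 0,"hand": 0.3},{"dx": 0,"dy": 0,"dz": 0,"spin": 0,"hand": 0.3},{"dx": 0,"dy": 0,"dz": 0,"spin": 0,"hand": 0.3},{"dx": 0,"dy": 0,"dz": 0,"spin": 0,"hand": 0.3}]}}

```text
clock: 11.45
eef_pos: [0.5549, -0.0723, 0.0185]
eef_rot: [[0.985, -0.172, -0.0], [-0.172, -0.985, -0.0], [-0.0, 0.0, -1.0]]
contact_force: [-2.6, -1.8, 6.8]
gripper_width: 0.0304
```

Request:
{"fn": "move_arm", "kwargs": {"series": [{"dx": 0,"dy": 0,"dz": -0.01,"spin": 0,"hand": 0.3},{"dx": 0,"dy": 0,"dz": -0.02,"spin": 0,"hand": 0.3},{"dx": 0,"dy": 0,"dz": -0.03,"spin": 0,"hand": 0.3},{"dx": 0,"dy": 0,"dz": -0.03,"spin": 0,"hand": 0.3},{"dx": 0,"dy": 0,"dz": -0.03,"spin": 0,"hand": 0.3},{"dx": 0,"dy": 0,"dz": -0.03,"spin": 0,"hand": 0.3},{"dx": 0,"dy": 0,"dz": -0.03,"spin": 0,"hand": 0.3},{"dx": 0,"dy": 0,"dz": -0.03,"spin": 0,"hand": 0.3}]}}

```text
clock: 12.12
eef_pos: [0.5551, -0.0718, 0.0717]
eef_rot: [[0.985, -0.172, 0.0], [-0.172, -0.985, 0.0], [0.0, -0.0, -1.0]]
contact_force: [-0.7, -0.4, -1.9]
gripper_width: 0.0305
```

Request:
{"fn": "move_arm", "kwargs": {"series": [{"dx": 0,"dy": 0,"dz": -0.03,"spin": 0,"hand": 0.3},{"dx": 0,"dy": 0,"dz": -0.03,"spin": 0,"hand": 0.3},{"dx": 0,"dy": 0,"dz": -0.03,"spin": 0,"hand": 0.3},{"dx": 0,"dy": 0,"dz": -0.03,"spin": 0,"hand": 0.3},{"dx": 0,"dy": 0,"dz": -0.03,"spin": 0,"hand": 0.3},{"dx": 0,"dy": 0,"dz": -0.02,"spin": 0,"hand": 0.3},{"dx": 0,"dy": 0,"dz": -0.01,"spin": 0,"hand": 0.3},{"dx": 0,"dy": 0,"dz": 0,"spin": 0,"hand": 0.3}]}}

```text
clock: 12.78
eef_pos: [0.5552, -0.072, 0.1163]
eef_rot: [[0.985, -0.172, 0.001], [-0.172, -0.985, -0.0], [0.001, 0.0, -1.0]]
contact_force: [-0.0, 0.6, -2.8]
gripper_width: 0.0306
```

Request:
{"fn": "move_arm", "kwargs": {"series": [{"dx": 0,"dy": 0,"dz": 0,"spin": 0,"hand": 0.3},{"dx": 0,"dy": 0,"dz": 0,"spin": 0,"hand": 0.3},{"dx": 0,"dy": 0,"dz": 0,"spin": 0,"hand": 0.3},{"dx": 0,"dy": 0,"dz": 0,"spin": 0,"hand": 0.3},{"dx": 0,"dy": 0,"dz": 0,"spin": 0,"hand": 0.3},{"dx": 0,"dy": 0,"dz": 0,"spin": 0,"hand": 0.3},{"dx": 0,"dy": 0,"dz": 0,"spin": 0,"hand": 0.3},{"dx": 0,"dy": 0,"dz": 0,"spin": 0,"hand": 0.3}]}}

```text
clock: 13.45
eef_pos: [0.555, -0.0719, 0.1157]
eef_rot: [[0.985, -0.172, -0.0], [-0.172, -0.985, 0.0], [-0.0, -0.0, -1.0]]
contact_force: [0.4, -0.2, -2.2]
gripper_width: 0.0301
```

```bash
python3 look.py pics/t6.png
python3 - <<'E'
from h import *
a=cam("side")["image"][100:300,200:450];b=cam("wrist")["image"]
a=cv2.resize(a,(500,400));cv2.imwrite("pics/end.png",np.hstack([a,cv2.resize(b[:,130:430],(286,400))]))
E
```

```text
tcp jig mm [24.63101836 24.94411923] 0.11574304433203812 yaw -0.1726502968076874 F [ 0.39246704  1.68716567 -2.02597498] 0.030878112309140927
```

View pics/end.png

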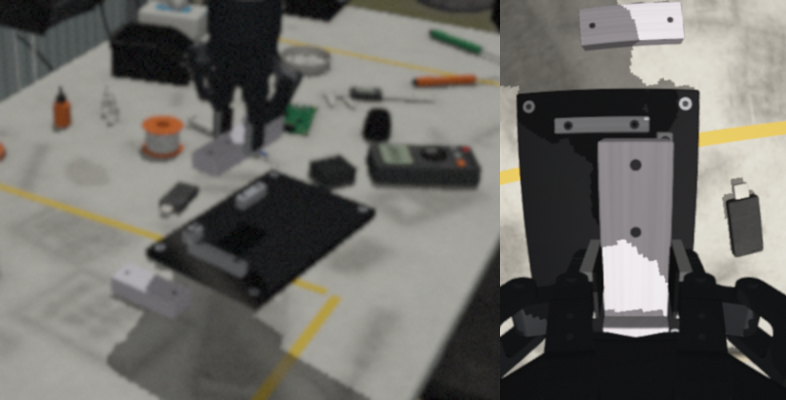

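The side and wrist views show the bar held clear above the jig, square to it, with the plain bar, adapter and heat sink in place. One numeric check for level, from how parallel the bar's edges are in the rectified view.

Run:
```python
from h import *
c=cam("wrist");o=get_obs();yaw=-.1731;z=.032+o["eef_pos"][2]-.0185
co,s=np.cos(yaw),np.sin(yaw);p=np.array([.52643,-.09225])+[co*.02-s*.04,s*.02+co*.04]
t=cv2.cvtColor(topview(c,*p,z,.075,.25,yaw),cv2.COLOR_BGR2GRAY);cv2.imwrite("pics/t7.png",t)
for x in range(135,301,33):
    r=np.where(t[150:420,x]>105)[0]+150;r=r[np.abs(r-285)<85];print(x,r.min(),r.max(),(np.ptp(r)+1)*.25)
row=np.where(t[300,60:300]>105)[0]+60;print("plain end col",row.min(),"speed",np.abs(o["dq"]).max())
```

```text
135 220 345 31.5
168 220 345 31.5
201 221 346 31.5
234 220 345 31.5
267 221 345 31.25
300 221 346 31.5
plain end col 86 speed 0.0008340527043094785
```

```bash
python3 -c "
from workcell import *
print(hand_in());print(get_obs()['eef_pos'],get_obs()['gripper_width'])"
```

```text
the job is handed in; nothing more can be done
None
the job is handed in; nothing more can be done
```

I seated the bar against the jig's stops, lifted it straight up, and handed the job in while still holding it. `hand_in()` reports no verdict, so the outcome below rests on my own checks.

**Seating:** I gripped the bar across its width, turned it square and slid it onto the back rail and then the end stop. The tool stopped moving as the force rose to about 20 N in each direction. With the fingers opened, the bar was still touching the rail piece in view and the end stop, with its edges parallel to the jig. I judged the second rail piece from the bar being square, because the gripper hid it.

**Lift:** I regripped the bar and raised it about 97 mm.
- **Position:** the tool was about 0.6 mm from above the seat, and its turn matched the jig's to within 0.001 rad.
- **Level and still:** the bar's measured width was 31.25–31.5 mm all along the visible part, so it is level and square, and the joints were still.
- **Bystanders:** the plain bar, heat sink and adapter looked unmoved in the last pictures, though I did not measure them.

**Disagreements in the readings:**
- The gripper opening read 30–31 mm on a 32 mm bar.
- With the bar seated, the tool read x = 24.7 mm and y = 24.0 mm, against 24 and 25 for the seat; this is within the 2 mm calibration.
- In the last check, the column found for the bar's plain end was at the end stop's edge. I took that to be the stop and not the bar, and did not follow it up.

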